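Latch the end cover of an instrument sterilising case

TASK

The end cover of the metal instrument case stands off its seal. Take the loop of the draw latch on top of the case by its grip rod and hook its cross bar down into the slot of the keeper on the cover, feeling for the slot gently; then let go and press the latch lever down over centre until it lies fully home, so that the latch holds the cover pulled in. Do not ram the loop or force the lever, and leave everything else where it stands.

Things in the scene. Friction and masses are not known exactly. Their poses are not given: they have to be found in the camera images.
- case: aluminium instrument case, fixed; 120 mm wide, 60 mm high, reaching 170 mm to -x and 36 mm to +x of its origin, which lies on the table right below the lever's pivot. x runs along the case towards the end cover, z up. The latch lies on top at y = 0; the lever's pivot is at x = 0, z = 74 mm here, its axis along y.
- cover: end cover, 60 mm high, sliding along the case's x, with the steel keeper on top. Axes as the case's. Origin: axis of the loop's bar when seated in the keeper at its middle setting, 74 mm above the table. The keeper is set up to 6 mm either way along x from here; the setting is stiff, differs every time and is not measured. Over 25 N of loop on keeper with the lever up spoils it.
- slot (a point): same point as the cover's origin. The keeper, 24 mm wide in y, has a slot along y, open at top and ends, in which the 5 mm bar has 1 to 2 mm of play along x each way. The near wall (lever side, 15 mm thick) leans over the slot like a hook; the far wall is 10 mm thick; both have flat tops 8 mm above this point. Bar axis: at this height when seated, about 10 mm higher when on top of a wall.
- cover_slide (a joint): gap of the cover along the case's x in m: 0.022 standing free, 0 fully in; the seal pushes it out like a spring, 3 N at first and 1.2 N/mm. Once latched it reads 0.001 to 0.014, depending on the keeper's setting. The cover's origin lies 44 mm plus this gap from the lever's pivot.
- lever: steel lever of the latch, 92 mm long, 24 mm wide, 6 mm thick (its last 20 mm are 30 mm wide and 8 mm thick). Origin on its pivot; it points along its own -x; its upper face is 5 to 7 mm above the pivot axis along its own z. More than 40 N on it is too much.
- lever_tip (a point): middle of the lever's free end, 92 mm from the pivot axis
- lever_hinge (a joint): angle of the lever in rad: 0 lies flat on top of the case, pointing away from the cover, home on a hard stop; grows as the free end rises (1.57 upright, at most 1.9). It stays where it is left (0.1 N m friction) and yields to a pull on the loop; pressing it down near its end takes about 3 to 12 N when the loop is hooked. Dead centre is at about 0.14.
- loop: wire loop of the latch, two wires 36 mm apart. Origin at its pivot on the lever, 26 mm from the lever's pivot: with lever angle q it is at x = -26 cos(q - 0.14), z = 74 + 26 sin(q - 0.14) mm in the case's frame. Its x runs to the cross bar, 75 mm away.
- loop_pivot (a joint): angle of the loop against the lever in rad; the loop's rise above the level, seen towards the case's +x, is this value minus lever_hinge. It starts standing up steeply and stays so (0.012 N m friction); let go below about 45 degrees it drops by its weight (60 g).
- loop_bar (a point): middle of the loop's cross bar, a 5 mm round wire along y, which must go into the keeper's slot
- grip_rod (a point): middle of the loop's grip rod, 10 mm thick, 34 mm long, parallel to the cross bar and 36 mm above it (square to the loop's wires), carried by a wire at each end: fingers can pinch its middle from above, across its thickness, and the loop can turn about it between them
- bottle_a: clear plastic infusion bottle, 68 mm across, 170 mm tall; origin at the centre of its underside; a bystander
- bottle_b: clear plastic infusion bottle, 68 mm across, 170 mm tall; origin at the centre of its underside; a bystander
- bottle_c: clear plastic infusion bottle, 68 mm across, 170 mm tall; origin at the centre of its underside; a bystander
- syringe_pack: packed syringe lying flat, 160 x 50 x 27 mm; origin at the centre of its underside; a bystander
- dish: round steel bowl, 120 mm across, 40 mm tall; origin at the centre of its underside; a bystander
- jar: small amber glass jar, 44 mm across, 55 mm tall; origin at the centre of its underside; a bystander
- forceps: steel forceps lying flat, 130 mm long, 12 mm high; origin at the centre of its underside; a bystander

How it is judged:
On the way:
1. the loop's bar is down in the keeper's slot while the lever still stands up (z of loop_bar in the frame of cover below 0.0035 m and x of loop_bar in the frame of cover between -0.0085 and 0.0085 m and value of joint lever_hinge above 0.9 rad), for 0.2 s.
At the end, for the whole second after the job is handed in: The lever lies home (within 0.08 rad of its stop), the loop's bar is in the keeper's slot (no more than 3.5 mm above its seat and within 8.5 mm along the case of the middle setting), and the latch holds the cover pulled in (gap below 15 mm; it stands at 22 mm when free) (z of loop_bar in the frame of cover below 0.0035 m and x of loop_bar in the frame of cover between -0.0085 and 0.0085 m and value of joint lever_hinge below 0.08 rad and value of joint cover_slide below 0.015 m); the robot touches nothing.
It fails at once if the loop is rammed on the keeper or cover (over 25 N) while the lever is still up (value of joint lever_hinge above 1.1 rad and contact force between loop and cover above 25 N).
It fails at once if the lever is forced (over 40 N on it) (contact force between lever and anything else above 40 N).
It fails at once if another thing is shifted by more than 30 mm (distance of any of bottle_a, bottle_b, bottle_c, syringe_pack, dish, jar, forceps from where it was at the start of the episode above 0.03 m).
It also fails if it takes over 64 s, if anything falls off the work surface, if the arm or the gripper's body presses on something with over 40 N, if the wrist force passes 120 N, or if a joint passes its speed limit or range.

ROBOT

A 7-joint arm with a two-finger parallel gripper is mounted at the origin on the work surface. World frame = base frame: x ahead of the robot, y to its left, z up, the work surface at z = 0. Lengths are in m, angles in rad, forces in N, time in s.
With the tool pointing down it reaches from about 0.4 to 0.875 m from the base axis. Payload 6.5 kg.
Tool frame: the origin (TCP) lies at the very end of the fingers, on their centre line; the grasp point (between the pads) lies 19 mm behind it (ctrl.tcp_to_grasp is the distance from the TCP to the grasp point, in m); z points along the fingers, y is the line along which they close (so a half turn about z gives the same grasp; the last joint's range is limited). The gripper opens to 88 mm and grips with 3 to 60 N. Pads are 18 mm wide; open, the fingers measure 123 mm over their backs; the gripper's body (75 mm by 187 mm) begins 45 mm behind the grasp point.
Start: joints at [1.123, 0.536, -0.004, 1.538, 0.003, 1.067, -0.071], TCP at [0.242, -0.603, 0.239] pointing down, gripper open.
Joint ranges: [-2.7, 2.7], [-0.37, 2.16], [-1.27, 1.26], [0.24, 2.4], [-1.31, 4.45], [0.19, 1.91], [-2.76, 2.76]. Speed limits (rad/s): [2.39, 2.39, 3.14, 3.14, 3.14, 3.14, 3.14].

INTERFACE

Orientations are given as a unit quaternion [x, y, z, w].
In Python, from cell import ctrl gives the robot as it stands.
- The arm moves only by the tool move_arm, never from a script. Its argument "targets" is a list of rows, each a list of 3 entries, a list of its own where there are three numbers: the shift along the world's x, y, z in mm, then the turn about the world's z in degrees, then the finger opening in mm, from 0 to 88.1. In form: [[[tx, ty, tz], turn, grip], ...]. A call has 1 to 5 rows; each row shifts and turns the commanded pose from where the row before left it; what a row does not reach is not made up. A row lasts 1/12 s, in which the tool goes at most 41.7 mm and 7.16 degrees, less where a joint would pass 70% of its speed; a pose out of reach is approached as far as the arm can. A call with a gripper value outside its range is refused whole. The fingers move at their own pace and stop on an object; the grip force is fixed at half the most. Time passes only in rows, so rows that do not move let the fingers close. It gives the time, the measured TCP pose, the force, the opening and the grip force at its end, in the units of the state.
- ctrl.get_obs(): the state, without advancing time (a new reading comes with each control period).
- ctrl.read_camera(name): name is "scene" or "top"; returns a dict with "pixels" (400x640x3 uint8, blue, green, red), "vfov" (degrees; the focal length in pixels is half the picture's height over the tangent of half this angle, whatever the lens; pixels are square), "cx", "cy" (the principal point, pixels), "view" (4x4, takes a point from world to camera coordinates). Camera axes: x right, y up, looking along -z (the intrinsics and any distortion apply to the point x, -y, -z); pixel columns grow to the right and rows downward; lengths in m; the calibration is good to about 2 mm. A picture is of the moment at which its call begins. There is no depth.
- ctrl.job_done(): hands the job in; it is judged then, once.
The state is a dict: "time": time; "q": joint angles; "qvel": joint speeds; "tau": joint torques, N m; "position": TCP position; "tcp_rot": TCP orientation; "wrist_force": force on the tool from outside, world axes, zero at the start; "ft_torque": the same for the moment, N m; "opening": finger opening in m; "grip_force": force on a finger pad.
Only numpy, scipy, OpenCV 4.12 (cv2) and the standard library are available. Lean on these libraries where they do the work, as an engineer would, in place of code of your own. Each camera call takes 0.05 s, during which the arm holds its last target. There are 200 camera calls.

## Working session

There is one attempt and no reset: what is moved stays moved. The work goes in short steps, Python scripts to look and compute and a tool call to move; the robot and the scene stay as the last step left them, time stands still between calls to the robot, and variables do not carry over. Pictures are saved under pics/ and viewed, at most 10 in all, crops included, and the job is handed in when it is done.

Besides the shell and the picture viewer there is one more tool, called after ">>>" as name([rows], argument=value, ...), one row to a line, values as JSON. move_arm: Moves the arm, as the interface text tells. Its arguments: {"type":"object","properties":{"targets":{"type":"array"}},"required":["targets"]}

```bash
mkdir -p pics; ls
python3 - <<'E'
from cell import ctrl
import cv2,json
o=ctrl.get_obs();print(o['time'],o['position'],o['tcp_rot'],o['wrist_force'],o['opening'])
import numpy as np
np.set_printoptions(precision=4,suppress=True)
for n in('scene','top'):
    c=ctrl.read_camera(n);print(n,{k:v for k,v in c.items() if k!='pixels'})
    cv2.imwrite(f'pics/{n}0.png',c['pixels'])
E
```

```text
pics
0.0 [ 0.24192258 -0.60262259  0.23783441] [ 9.81827514e-01  1.89773427e-01 -2.28086432e-04 -8.52421467e-04] [-0.89067356  0.88486228 -1.03150573] 0.08820750550943776
scene {'vfov': 52.97275200994421, 'cx': 317.0604279686002, 'cy': 203.21003657165494, 'view': array([[ 0.4076,  0.9132,  0.0002, -0.1999],
       [-0.6221,  0.2775,  0.7321,  0.3031],
       [ 0.6684, -0.2985,  0.6812, -1.6747],
       [ 0.    ,  0.    ,  0.    ,  1.    ]])}
top {'vfov': 56.25134695253102, 'cx': 314.0588334992943, 'cy': 199.2234957063052, 'view': array([[-0.0026, -1.    ,  0.008 , -0.0264],
       [ 0.9963, -0.0019,  0.0862, -0.5723],
       [-0.0862,  0.0082,  0.9962, -1.1073],
       [ 0.    ,  0.    ,  0.    ,  1.    ]])}
```

View pics/scene0.png

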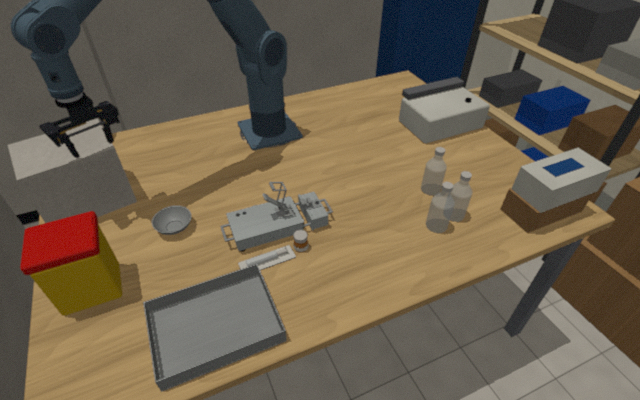

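View pics/top0.png

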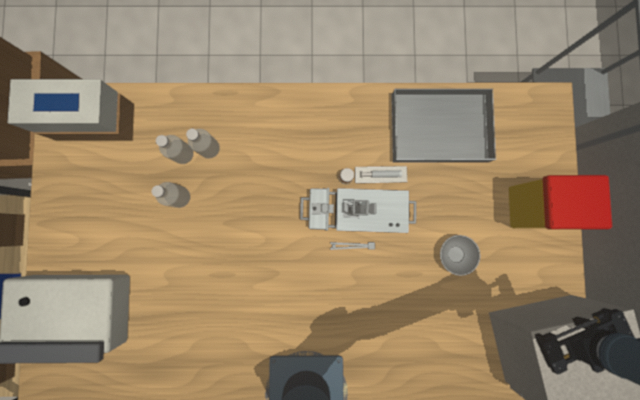

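The scene view shows the case around (265,220) and its cover at (313,210); the loop stands up at (278,190). In the top view the case spans about (336..409, 190..232) and the cover (308..330), so the case's +x is roughly world +y. I'll enlarge both next.

Run:
```python
import cv2,numpy as np
a=cv2.imread('pics/scene0.png')[170:260,215:340];b=cv2.imread('pics/top0.png')[180:255,295:420]
f=lambda i:cv2.resize(i,None,fx=6,fy=6,interpolation=cv2.INTER_CUBIC)
cv2.imwrite('pics/sc_c.png',f(a));cv2.imwrite('pics/top_c.png',f(b))
```

```text
(no output)
```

View pics/sc_c.png

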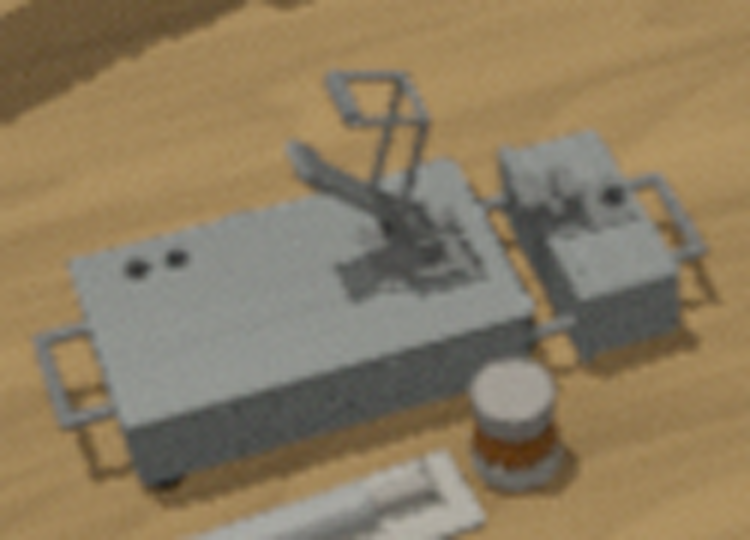

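View pics/top_c.png

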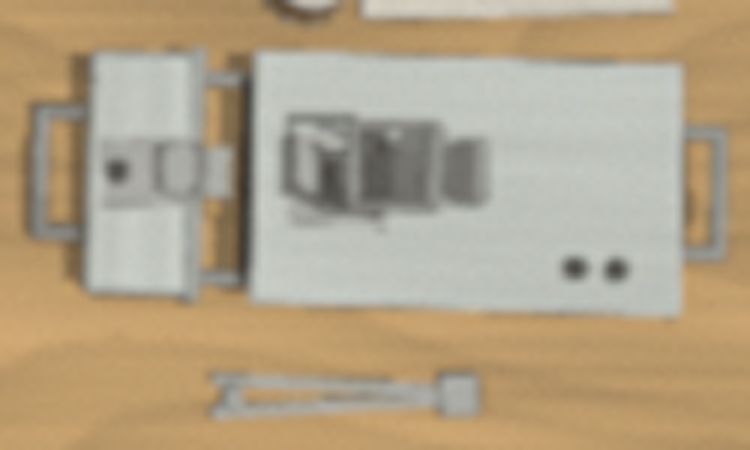

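The crops show the loop standing up. In the scene crop the grip rod runs (330,75)-(355,122) and the bar (402,75)-(428,124), with the lever tip near (295,150). In the top crop the case's top face has corners (255,52), (683,65), (680,315), (248,300), and the keeper is at (105..235, 140..205).

```bash
cat > h.py <<'E'
import numpy as np,cv2
from cell import ctrl
np.set_printoptions(precision=4,suppress=True)
def grab(n,fn=None):
    c=ctrl.read_camera(n)
    if fn: cv2.imwrite('pics/'+fn,c['pixels'])
    return c
def ray(c,px):
    f=200/np.tan(np.radians(c['vfov']/2));R=c['view'][:3,:3];t=c['view'][:3,3]
    d=np.array([(px[0]-c['cx'])/f,-(px[1]-c['cy'])/f,-1]);return -R.T@t,R.T@d/np.linalg.norm(d)
def onz(c,px,z):
    o,d=ray(c,px);return o+d*(z-o[2])/d[2]
def proj(c,P):
    f=200/np.tan(np.radians(c['vfov']/2));p=c['view'][:3,:3]@P+c['view'][:3,3]
    return np.array([c['cx']+f*p[0]/-p[2],c['cy']-f*p[1]/-p[2]])
def tri(c1,p1,c2,p2):
    o1,d1=ray(c1,p1);o2,d2=ray(c2,p2)
    s=np.linalg.lstsq(np.c_[d1,-d2],o2-o1,rcond=None)[0]
    a,b=o1+d1*s[0],o2+d2*s[1];return (a+b)/2,np.linalg.norm(a-b)
S=lambda u,v:(215+u/6-.4,170+v/6-.4)
T=lambda u,v:(295+u/6-.4,180+v/6-.4)
E
python3 - <<'E'
from h import *
cs,ct=grab('scene'),grab('top')
tc=[(255,52),(683,65),(680,315),(248,300)]
W=np.array([onz(ct,T(*p),.06) for p in tc]);print(W)
sc=[(530,312),(130,425),(72,260),(450,160)]
print('scene z.06',np.array([onz(cs,S(*p),.06) for p in sc]))
for a,b in zip(tc,sc): print(*tri(ct,T(*a),cs,S(*b)))
r=((W[0]+W[3])-(W[1]+W[2]));yaw=np.arctan2(r[1],r[0]);ex=np.array([np.cos(yaw),np.sin(yaw),0]);ey=np.array([-ex[1],ex[0],0])
print('size',np.linalg.norm(r)/2,np.linalg.norm(W[0]+W[1]-W[2]-W[3])/2,'yaw',np.degrees(yaw))
O=W.mean(0)+ex*(.103-.036);O[2]=0;print('origin',O)
def onlatch(c,p):
    o,d=ray(c,p);s=((O-o)@ey)/(d@ey);P=o+d*s;return (P-O)@ex,P[2]
for n,p in dict(rod=(343,98),bar=(415,100),levertip=(297,152),slot?0 if 0 else 0:0).items() if 0 else dict(rod=(343,98),bar=(415,100),levertip=(297,152)).items():
    x,z=onlatch(cs,S(*p));P=O+ex*x+[0,0,z];q=(proj(ct,P)-[295,180]+.4)*6;print(n,'case xz',x,z,'top crop',q)
for p in [(290,160),(350,165),(488,170),(440,170)]:
    print(p,[onz(ct,T(*p),z)for z in(.1,.15)])
E
```

```text
File "<stdin>", line 13
    for n,p in dict(rod=(343,98),bar=(415,100),levertip=(297,152),slot?0 if 0 else 0:0).items() if 0 else dict(rod=(343,98),bar=(415,100),levertip=(297,152)).items():
                                                                      ^
SyntaxError: positional argument follows keyword argument
```

Run:
```python
from h import *
cs,ct=grab('scene'),grab('top')
tc=[(255,52),(683,65),(680,315),(248,300)]
W=np.array([onz(ct,T(*p),.06) for p in tc]);print(W)
sc=[(530,312),(130,425),(72,260),(450,160)]
for a,b in zip(tc,sc): print(*tri(ct,T(*a),cs,S(*b)))
r=((W[0]+W[3])-(W[1]+W[2]));yaw=np.arctan2(r[1],r[0]);ex=np.array([np.cos(yaw),np.sin(yaw),0]);ey=np.array([-ex[1],ex[0],0])
print('size',np.linalg.norm(r)/2,np.linalg.norm(W[0]+W[1]-W[2]-W[3])/2,'yaw',np.degrees(yaw))
O=W.mean(0)+ex*(.103-.036);O[2]=0;print('origin',O)
def onlatch(c,p):
    o,d=ray(c,p);s=((O-o)@ey)/(d@ey);P=o+d*s;return (P-O)@ex,P[2]
for n,p in dict(rod=(343,98),bar=(415,100),levertip=(297,152)).items():
    x,z=onlatch(cs,S(*p));P=O+ex*x+[0,0,z];q=(proj(ct,P)-[295,180]+.4)*6;print(n,'case xz',x,z,P,'top crop',q)
```

```text
[[ 0.6014 -0.0952  0.06  ]
 [ 0.5947 -0.3052  0.06  ]
 [ 0.4725 -0.3008  0.06  ]
 [ 0.4803 -0.0909  0.06  ]]
[ 0.6015 -0.0956  0.0581] 0.0005889568509517595
[ 0.5953 -0.3021  0.0618] 0.00550192759348873
[ 0.4733 -0.2981  0.061 ] 0.004990639072230941
[ 0.4802 -0.0913  0.0591] 0.0007850729450849317
size 0.2101029893425845 0.1217201954654471 yaw 88.01253562713023
origin [ 0.5395 -0.1311  0.    ]
rod case xz -0.032218891969339344 0.1729981039688393 [ 0.5384 -0.1633  0.173 ] top crop [429.4137 164.9857]
bar case xz 0.0031830737595238243 0.16038259831157875 [ 0.5396 -0.1279  0.1604] top crop [345.4696 164.2433]
levertip case xz -0.057419298201787934 0.14693924906340394 [ 0.5375 -0.1885  0.1469] top crop [476.9135 170.5919]
```

>>> move_arm([
  [[20, 29, 0], -1.6, 26],
  [[20, 29, 0], -1.6, 26],
  [[20, 29, 0], -1.6, 26],
  [[20, 29, 0], -1.6, 26],
  [[20, 29, 0], -1.6, 26],
])

```text
time: 0.62
position: [0.3428, -0.4566, 0.2386]
tcp_rot: [0.993, 0.12, -0.0, -0.0]
wrist_force: [1.3, 0.3, 0.5]
opening: 0.0567
grip_force: 0.0
```

>>> move_arm([
  [[20, 29, 0], -1.6, 26],
  [[20, 29, 0], -1.6, 26],
  [[20, 29, 0], -1.6, 26],
  [[20, 29, 0], -1.6, 26],
  [[20, 29, 0], -1.6, 26],
])

```text
time: 1.03
position: [0.4428, -0.3116, 0.2387]
tcp_rot: [0.999, 0.051, -0.0, 0.0]
wrist_force: [0.2, -0.2, 0.5]
opening: 0.0263
grip_force: 0.0
```

>>> move_arm([
  [[20, 29, 0], -1.6, 26],
  [[20, 29, 0], -1.6, 26],
  [[20, 29, 0], -1.6, 26],
  [[18, 29, 0], -1.6, 26],
  [[18, 29, 0], -1.6, 26],
])

```text
time: 1.45
position: [0.5388, -0.1666, 0.2387]
tcp_rot: [1.0, -0.019, -0.0, 0.0]
wrist_force: [0.3, -0.6, 0.2]
opening: 0.0257
grip_force: 0.0
```

>>> move_arm([
  [[0, 0, 0], 0, 26],
])

```text
time: 1.53
position: [0.5418, -0.1599, 0.2388]
tcp_rot: [1.0, -0.014, 0.001, -0.002]
wrist_force: [0.0, 2.0, 0.6]
opening: 0.0259
grip_force: 0.0
```

Run:
```python
from h import *
cs,ct=grab('scene'),grab('top')
o=ctrl.get_obs();P=np.array(o['position']);print(o['time'],P,o['tcp_rot'],o['opening'],o['wrist_force'])
print('tcp in scene crop',(proj(cs,P)-[215,170]+.4)*6)
a=cs['pixels'][130:220,215:340]
cv2.imwrite('pics/a.png',cv2.resize(a,None,fx=6,fy=6,interpolation=cv2.INTER_CUBIC))
```

```text
1.6333 [ 0.5386 -0.1667  0.2385] [ 0.9999 -0.0167 -0.0002 -0.0002] 0.025863644411949775 [-1.2889 -0.2128  0.0663]
tcp in scene crop [325.1744  -8.6932]
```

View pics/a.png

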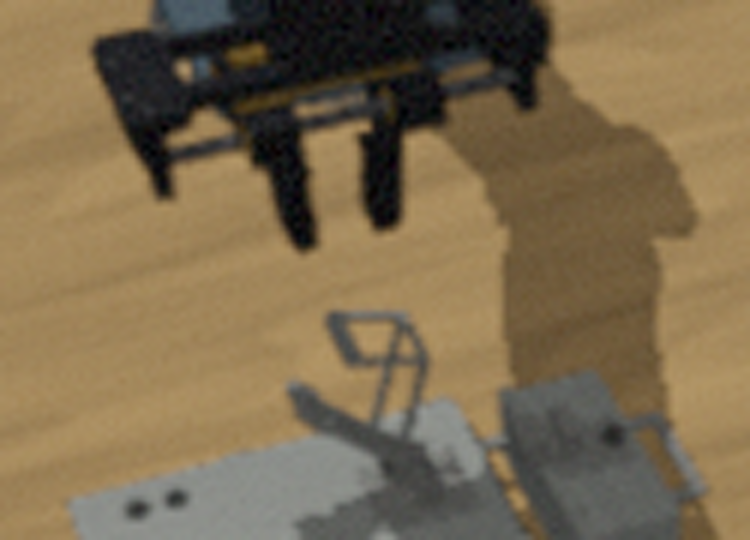

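The crop shows the fingers straight above the grip rod: fingertips are at about (305,245) and (385,225), the rod middle at (343,338), consistent with the rod measurement. Next I'll descend.

>>> move_arm([
  [[0, 3, -10], 0, 26],
  [[0, 2.5, -15], 0, 26],
  [[0, 0, -15], 0, 26],
  [[0, 0, -15], 0, 26],
  [[0, 0, -10], 0, 26],
])

```text
time: 2.05
position: [0.5363, -0.1642, 0.1717]
tcp_rot: [1.0, -0.02, -0.001, 0.0]
wrist_force: [-0.0, -0.7, -0.5]
opening: 0.0262
grip_force: 0.0
```

>>> move_arm([
  [[0, 0, -6], 0, 26],
  [[0, 0, -4], 0, 26],
  [[0, 0, 0], 0, 26],
  [[0, 0, 0], 0, 26],
])

```text
time: 2.38
position: [0.5384, -0.163, 0.164]
tcp_rot: [1.0, -0.019, 0.0, 0.0]
wrist_force: [-0.0, 0.6, 1.0]
opening: 0.0258
grip_force: 0.0
```

Run:
```python
from h import *
cs,ct=grab('scene'),grab('top')
o=ctrl.get_obs();P=np.array(o['position']);print(o['time'],P,o['opening'],o['wrist_force'])
a=cv2.resize(cs['pixels'][150:220,235:330],None,fx=6,fy=6,interpolation=cv2.INTER_CUBIC)
cv2.imwrite('pics/b.png',a)
```

```text
2.4833 [ 0.5387 -0.1629  0.1644] 0.025986132690775286 [ 1.0025 -1.0123  0.5247]
```

View pics/b.png

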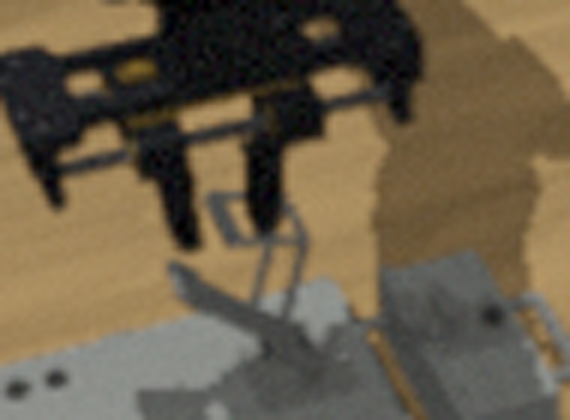

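The rod sits between the two fingers (rod at (225,218), fingertips at (185,245) and (265,230)), so I'll close on it.

>>> move_arm([
  [[0, 0, 0], 0, 5],
  [[0, 0, 0], 0, 5],
  [[0, 0, 0], 0, 5],
  [[0, 0, 0], 0, 5],
  [[0, 0, 0], 0, 5],
])

```text
time: 2.9
position: [0.5384, -0.1628, 0.1641]
tcp_rot: [1.0, -0.019, 0.0, 0.0]
wrist_force: [-0.6, -0.4, 1.7]
opening: 0.0088
grip_force: 30.0
```

```bash
cat >> h.py <<'E'
from scipy.optimize import fsolve
O=np.array([.5395,-.130]);ex=np.array([.0347,.9994])
def fk(q,a): # lever angle q, loop rise a -> bar, rod (case x,z mm)
    p=np.array([-26*np.cos(q-.14),74+26*np.sin(q-.14)]);u=np.array([np.cos(a),np.sin(a)]);n=np.array([-u[1],u[0]])
    return p+75*u,p+75*u+36*n
def ik_bar(b,g=(1.5,-.3)): return fsolve(lambda v:fk(*v)[0]-b,g)
def ik_rod(r,g=(.9,1.2)): return fsolve(lambda v:fk(*v)[1]-r,g)
E
python3 - <<'E'
from h import *
o=ctrl.get_obs();P=np.array(o['position']);print(o['time'],P,o['opening'],o['grip_force'],o['wrist_force'])
print('rod case x',(P[:2]-O)@ex*1e3)
for x,g in[(-30,(.9,1.2)),(-32,(.9,1.2))]:
  for z in(171,174,176): print(x,z,ik_rod((x,z),g))
q=.9
for a in [1.25,1,.75,.5,.3]: print('q.9 a',a,*fk(.9,a))
for b in[(52,86),(56,86),(60,86),(64,86),(68,86),(72,86),(60,74),(66,74),(72,74)]:
  v=ik_bar(b);print(b,v,fk(*v)[1])
E
```

```text
2.9 [ 0.5384 -0.1628  0.1641] 0.008830512570699372 30.00039517879486 [-0.5508 -0.3793  1.7229]
rod case x -32.79509487924203
-30 171 [0.7185 1.2224]
-30 174 [0.8788 1.2532]
-30 176 [1.0096 1.2829]
-32 171 [0.7297 1.2485]
-32 174 [0.8964 1.2813]
-32 176 [1.0369 1.3141]
q.9 a 1.25 [  4.8034 163.0858] [-29.36   174.4374]
q.9 a 1 [ 21.6769 155.0223] [ -8.616  174.4732]
q.9 a 0.75 [ 36.0309 143.0349] [ 11.4919 169.3757]
q.9 a 0.5 [ 46.973  127.8689] [ 29.7136 159.4618]
q.9 a 0.3 [ 52.8045 114.076 ] [ 42.1658 148.4681]
(52, 86) [ 0.6251 -0.0017] [ 52.0598 122.    ]
(56, 86) [ 0.9048 -0.0801] [ 58.8811 121.8845]
(60, 86) [ 1.125  -0.1292] [ 64.6392 121.6998]
(64, 86) [ 1.3145 -0.1605] [ 69.7527 121.5374]
(68, 86) [ 1.4857 -0.1789] [ 74.4051 121.4256]
(72, 86) [ 1.6457 -0.187 ] [ 78.6935 121.3723]
(60, 74) [ 1.2637 -0.3179] [ 71.2532 108.196 ]
(66, 74) [ 1.5371 -0.3485] [ 78.2923 107.8364]
(72, 74) [ 1.7736 -0.3533] [ 84.4554 107.7767]
```

Run:
```python
from h import *
prev=np.array([-32.8,174.]);
for q,a in [(.9,1.1),(.9,.9),(.9,.7),(.9,.5),(.9,.35),(.9,.2),(.9,.1),(.9,.03)]:
  b,r=fk(q,a);d=r-prev;prev=r;print(q,a,'bar',b,'rod',r,'step',d)
v=ik_bar((56,90));print(v,fk(*v)[1])
```

```text
0.9 1.1 bar [ 15.174  158.7525] rod [-16.9095 175.082 ] step [15.8905  1.082 ]
0.9 0.9 bar [ 27.775  150.6615] rod [ -0.4248 173.0394] step [16.4847 -2.0425]
0.9 0.7 bar [ 38.5174 140.2283] rod [ 15.3256 167.7626] step [15.7503 -5.2768]
0.9 0.5 bar [ 46.973  127.8689] rod [ 29.7136 159.4618] step [14.388  -8.3008]
0.9 0.35 bar [ 51.6072 117.6293] rod [ 39.2629 151.4467] step [ 9.5493 -8.0151]
0.9 0.2 bar [ 54.6593 106.8122] rod [ 47.5072 142.0946] step [ 8.2443 -9.3522]
0.9 0.1 bar [55.7796 99.3995] rod [ 52.1856 135.2196] step [ 4.6784 -6.8749]
0.9 0.03 bar [56.1205 94.1616] rod [ 55.0407 130.1454] step [ 2.8551 -5.0742]
[ 0.8925 -0.0236] [ 56.8499 125.99  ]
```

>>> move_arm([
  [[0.3, 8, 0.5], 0, 5],
  [[0.3, 8, 0.5], 0, 5],
  [[0.3, 8, -1], 0, 5],
  [[0.3, 8, -1], 0, 5],
  [[0, 0, 0], 0, 5],
])

```text
time: 3.32
position: [0.5397, -0.128, 0.1624]
tcp_rot: [1.0, -0.017, 0.0, -0.001]
wrist_force: [1.5, -0.7, 1.8]
opening: 0.0086
grip_force: 30.0
```

>>> move_arm([
  [[0.3, 8, -2.6], 0, 5],
  [[0.3, 8, -2.6], 0, 5],
  [[0.2, 7, -4], 0, 5],
  [[0.2, 7, -4.2], 0, 5],
  [[0, 0, 0], 0, 5],
])

```text
time: 3.73
position: [0.5407, -0.0987, 0.1483]
tcp_rot: [1.0, -0.017, 0.0, -0.0]
wrist_force: [4.0, -2.6, 0.6]
opening: 0.0088
grip_force: 30.0
```

>>> move_arm([
  [[0.3, 9.5, -8], 0, 5],
  [[0.3, 8.2, -9.3], 0, 5],
  [[0.2, 4.7, -6.9], 0, 5],
  [[0, 0, 0], 0, 5],
  [[0, 0, 0], 0, 5],
])

```text
time: 4.15
position: [0.5415, -0.0774, 0.124]
tcp_rot: [1.0, -0.018, 0.0, -0.0]
wrist_force: [4.2, -1.9, -0.6]
opening: 0.0091
grip_force: 30.0
```

Run:
```python
from h import *
cs,ct=grab('scene'),grab('top')
o=ctrl.get_obs();P=np.array(o['position']);print(o['time'],P,o['opening'],o['wrist_force'])
r=np.array([(P[:2]-O)@ex*1e3,P[2]*1e3+10]);v=ik_rod(r,(.9,.1));print(r,v,fk(*v)[0])
a=cv2.resize(cs['pixels'][160:240,240:345],None,fx=7,fy=7,interpolation=cv2.INTER_CUBIC)
cv2.imwrite('pics/c.png',a)
```

```text
4.25 [ 0.5414 -0.0776  0.1244] 0.008665655042098042 [ 4.0934 -2.6061 -0.1741]
[ 52.4239 134.402 ] [0.8913 0.0908] [55.6896 98.5504]
```

View pics/c.png

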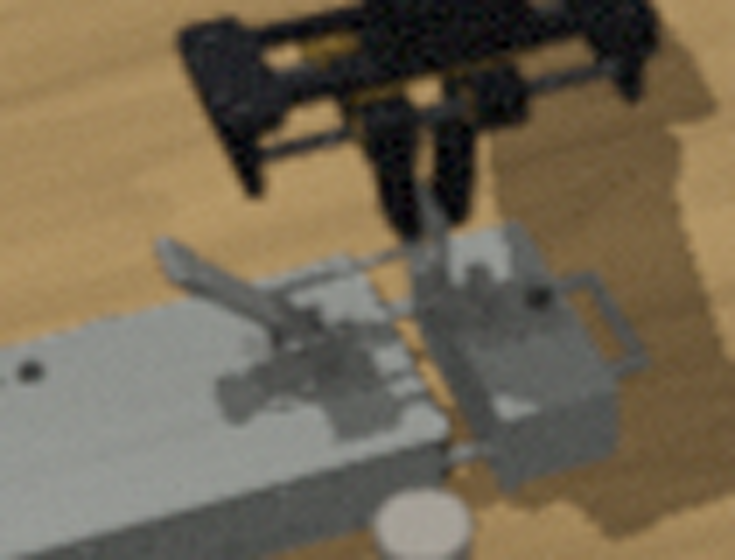

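The crop shows the loop nearly level in the fingers at (430,200) and the lever unchanged, tip at (165,245). Next I'll lower gently.

>>> move_arm([
  [[0.5, 2.2, -4.2], 0, 5],
  [[0.5, 2.2, -4.2], 0, 5],
  [[0, 0.8, -2], 0, 5],
  [[0, 0, 0], 0, 5],
])

```text
time: 4.58
position: [0.5417, -0.0727, 0.114]
tcp_rot: [1.0, -0.018, -0.001, -0.0]
wrist_force: [1.5, -2.0, -0.3]
opening: 0.0092
grip_force: 30.0
```

>>> move_arm([
  [[0, 0.4, -1], 0, 5],
  [[0, 0.4, -1], 0, 5],
  [[0, 0, 0], 0, 5],
])

```text
time: 4.83
position: [0.542, -0.0725, 0.1133]
tcp_rot: [1.0, -0.019, -0.0, 0.0]
wrist_force: [-0.9, -3.2, 7.5]
opening: 0.0086
grip_force: 30.0
```

>>> move_arm([
  [[0, 0, 0.6], 0, 5],
  [[0, 1, 0], 0, 5],
  [[0, 1, 0], 0, 5],
  [[0, 0, 0], 0, 5],
])

```text
time: 5.17
position: [0.5419, -0.0724, 0.1134]
tcp_rot: [1.0, -0.019, -0.0, 0.001]
wrist_force: [0.7, -7.9, 2.5]
opening: 0.0089
grip_force: 30.0
```

>>> move_arm([
  [[0, 1, -0.1], 0, 5],
  [[0, 1, -0.1], 0, 5],
  [[0, 0, 0], 0, 5],
])

```text
time: 5.42
position: [0.5419, -0.0714, 0.1134]
tcp_rot: [1.0, -0.02, -0.0, 0.002]
wrist_force: [1.0, -8.5, 4.3]
opening: 0.0087
grip_force: 30.0
```

>>> move_arm([
  [[0, 1, -0.1], 0, 5],
  [[0, 1, -0.1], 0, 5],
  [[0, 0, 0], 0, 5],
])

```text
time: 5.67
position: [0.542, -0.0698, 0.1133]
tcp_rot: [1.0, -0.02, 0.0, 0.002]
wrist_force: [0.3, -9.9, 5.1]
opening: 0.0091
grip_force: 30.0
```

>>> move_arm([
  [[0, 1, -0.1], 0, 5],
  [[0, 1, -0.1], 0, 5],
  [[0, 0, 0], 0, 5],
])

```text
time: 5.92
position: [0.5421, -0.068, 0.1132]
tcp_rot: [1.0, -0.02, 0.0, 0.002]
wrist_force: [-1.5, -11.3, 5.2]
opening: 0.0089
grip_force: 30.0
```

>>> move_arm([
  [[0, 1, -0.1], 0, 5],
  [[0, 1, -0.1], 0, 5],
  [[0, 0, 0], 0, 5],
])

```text
time: 6.17
position: [0.5422, -0.0663, 0.1132]
tcp_rot: [1.0, -0.02, 0.0, 0.002]
wrist_force: [-0.6, -11.8, 7.6]
opening: 0.0093
grip_force: 30.0
```

>>> move_arm([
  [[0, 1, -0.1], 0, 5],
  [[0, 1, -0.1], 0, 5],
  [[0, 0, 0], 0, 5],
])

```text
time: 6.42
position: [0.5423, -0.0647, 0.1131]
tcp_rot: [1.0, -0.02, 0.0, 0.002]
wrist_force: [-0.7, -12.5, 9.4]
opening: 0.0088
grip_force: 30.0
```

Run:
```python
from h import *
cs,ct=grab('scene'),grab('top')
o=ctrl.get_obs();P=np.array(o['position']);print(o['time'],P,o['opening'],o['wrist_force'])
r=np.array([(P[:2]-O)@ex*1e3,P[2]*1e3+8]);v=ik_rod(r,(.9,.1));print(r,v,fk(*v)[0])
f=lambda i:cv2.resize(i,None,fx=7,fy=7,interpolation=cv2.INTER_CUBIC)
a=f(cs['pixels'][175:235,250:340]);b=f(ct['pixels'][190:230,295:385])
cv2.imwrite('pics/d.png',np.vstack([a,b])[:,:])
print(np.vstack([a,b]).shape)
```

```text
6.5167 [ 0.5423 -0.0646  0.1132] 0.008980089449301924 [ -0.8845 -11.7      9.7487]
[ 65.4148 121.1611] [ 1.1478 -0.1401] [60.3878 85.5139]
(700, 630, 3)
```

>>> move_arm([
  [[0, 1, 0.6], 0, 5],
  [[0, 1, 0.2], 0, 5],
  [[0, 0, 0], 0, 5],
])

```text
time: 6.77
position: [0.5423, -0.0607, 0.1134]
tcp_rot: [1.0, -0.02, 0.0, 0.001]
wrist_force: [2.6, -7.1, 2.3]
opening: 0.0089
grip_force: 30.0
```

>>> move_arm([
  [[0, 1, 0], 0, 5],
  [[0, 1, 0], 0, 5],
  [[0, 0, 0], 0, 5],
])

```text
time: 7.02
position: [0.5424, -0.0576, 0.1132]
tcp_rot: [1.0, -0.019, 0.0, 0.001]
wrist_force: [2.1, -5.6, 1.3]
opening: 0.0089
grip_force: 30.0
```

>>> move_arm([
  [[0, 0, -0.6], 0, 5],
  [[0, 0, -0.6], 0, 5],
  [[0, 0, 0], 0, 5],
])

```text
time: 7.27
position: [0.5424, -0.0573, 0.1125]
tcp_rot: [1.0, -0.019, 0.0, 0.001]
wrist_force: [0.0, -4.5, 7.2]
opening: 0.0086
grip_force: 30.0
```

>>> move_arm([
  [[0, 1, 0], 0, 5],
  [[0, 0, 0], 0, 5],
])

```text
time: 7.43
position: [0.5425, -0.0568, 0.1124]
tcp_rot: [1.0, -0.019, 0.0, 0.001]
wrist_force: [1.6, -4.9, 6.0]
opening: 0.0087
grip_force: 30.0
```

>>> move_arm([
  [[0, 1, 0], 0, 5],
  [[0, 0.7, 0], 0, 5],
  [[0, 0, 0], 0, 5],
])

```text
time: 7.68
position: [0.5424, -0.0546, 0.112]
tcp_rot: [1.0, -0.019, 0.0, 0.001]
wrist_force: [1.1, -4.8, 1.5]
opening: 0.0092
grip_force: 30.0
```

>>> move_arm([
  [[0, 1, 0], 0, 5],
  [[0, 0.7, 0], 0, 5],
  [[0, 0, 0], 0, 5],
])

```text
time: 7.93
position: [0.5425, -0.0527, 0.112]
tcp_rot: [1.0, -0.019, 0.0, 0.0]
wrist_force: [1.6, -5.0, 1.2]
opening: 0.0088
grip_force: 30.0
```

Run:
```python
from h import *
cs,ct=grab('scene'),grab('top')
o=ctrl.get_obs();P=np.array(o['position']);print(o['time'],P,o['opening'],o['wrist_force'])
r=np.array([(P[:2]-O)@ex*1e3,P[2]*1e3+8]);v=ik_rod(r,(.9,.1));print(r,v,fk(*v)[0])
f=lambda i:cv2.resize(i,None,fx=7,fy=7,interpolation=cv2.INTER_CUBIC)
a=f(cs['pixels'][180:228,250:340]);b=f(ct['pixels'][195:228,295:385])
cv2.imwrite('pics/d.png',np.vstack([a,b]))
```

```text
8.0333 [ 0.5425 -0.0527  0.112 ] 0.00925909278089718 [ 2.7272 -4.0518  2.4524]
[ 77.3192 120.0182] [ 1.5807 -0.2018] [70.1041 84.7487]
```

View pics/d.png

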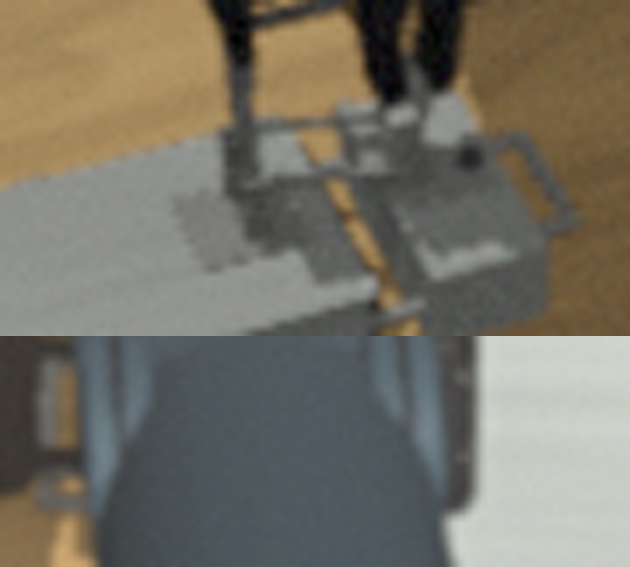

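The upper half shows the lever upright at (240,120) with the gripper body just above its tip, and the fingers at the keeper around (410,100); the lower half is hidden by the arm. The body clears the upright lever by only a little, so I won't lower far. I'll let the loop drop in by its weight instead. To find the slot I'll read the keeper's brightness profile from the first top picture.

Run:
```python
from h import *
ct=grab('top')
g=cv2.cvtColor(cv2.imread('pics/top0.png'),cv2.COLOR_BGR2GRAY).astype(float)
# column for case x at top of keeper z=.082, y=0
for x in range(30,102,4):
    P=np.array([*(O+ex*x/1e3),.082]);u,v=proj(ct,P)
    print(x,round(u,1),round(v,1),end=' | ')
print()
for c in range(306,340): print(c,[int(g[r,c]) for r in range(200,217)])
```

```text
30 339.5 208.5 | 34 338.1 208.4 | 38 336.7 208.4 | 42 335.3 208.3 | 46 333.9 208.3 | 50 332.5 208.2 | 54 331.1 208.2 | 58 329.7 208.2 | 62 328.3 208.1 | 66 326.9 208.1 | 70 325.5 208.0 | 74 324.1 208.0 | 78 322.7 207.9 | 82 321.3 207.9 | 86 320.0 207.8 | 90 318.6 207.8 | 94 317.2 207.7 | 98 315.8 207.7 | 
306 [125, 135, 135, 138, 137, 135, 133, 127, 128, 134, 136, 136, 134, 133, 136, 132, 124]
307 [109, 111, 109, 109, 110, 109, 109, 103, 105, 108, 110, 111, 109, 106, 108, 107, 104]
308 [103, 106, 105, 105, 106, 105, 103, 100, 103, 104, 104, 105, 105, 103, 104, 103, 100]
309 [115, 120, 123, 125, 126, 128, 129, 129, 129, 134, 134, 135, 137, 136, 137, 135, 133]
310 [157, 160, 163, 162, 163, 165, 167, 167, 168, 173, 175, 175, 177, 175, 174, 175, 175]
311 [189, 189, 185, 177, 174, 175, 176, 178, 179, 187, 191, 190, 188, 184, 184, 192, 194]
312 [194, 194, 187, 170, 163, 165, 158, 144, 144, 159, 174, 180, 177, 170, 172, 191, 196]
313 [192, 192, 186, 173, 164, 163, 142, 107, 98, 112, 145, 167, 168, 162, 165, 188, 193]
314 [192, 193, 189, 176, 167, 161, 135, 92, 79, 92, 130, 163, 167, 162, 16
[... 1511 characters left out ...]
 171, 156, 136, 134, 128, 113]
332 [117, 116, 116, 122, 143, 165, 168, 165, 163, 162, 164, 163, 147, 120, 113, 110, 106]
333 [111, 110, 109, 111, 129, 143, 145, 138, 139, 137, 137, 137, 131, 112, 107, 103, 105]
334 [101, 99, 95, 94, 96, 99, 99, 98, 98, 96, 93, 93, 95, 90, 90, 89, 87]
335 [75, 73, 68, 65, 64, 61, 62, 63, 63, 60, 59, 57, 59, 60, 61, 62, 64]
336 [80, 81, 80, 80, 79, 82, 79, 81, 82, 81, 84, 81, 82, 87, 89, 94, 91]
337 [150, 150, 149, 149, 149, 150, 151, 152, 154, 152, 152, 151, 154, 155, 156, 158, 156]
338 [193, 192, 192, 192, 194, 195, 195, 196, 195, 194, 193, 192, 195, 196, 198, 196, 195]
339 [197, 196, 195, 195, 196, 200, 203, 199, 200, 198, 195, 196, 198, 199, 199, 199, 201]
```

The profile shows the near wall at columns 329–333, a dark slot at about column 327.7 and the far wall at 322.5–326.5. That puts the slot at case x ≈ 63.5 mm, and the bar at ≈ 70 mm has passed over it onto the far wall. I'll drag back gently.

>>> move_arm([
  [[0, -1, 0], 0, 5],
  [[0, -1, -0.3], 0, 5],
  [[0, -0.5, 0], 0, 5],
  [[0, 0, 0], 0, 5],
])

```text
time: 8.42
position: [0.5425, -0.0529, 0.1117]
tcp_rot: [1.0, -0.018, 0.0, -0.001]
wrist_force: [2.6, 4.0, 2.1]
opening: 0.0087
grip_force: 30.0
```

>>> move_arm([
  [[0, -0.8, -0.2], 0, 5],
  [[0, -0.8, 0], 0, 5],
  [[0, 0, 0], 0, 5],
])

```text
time: 8.67
position: [0.5425, -0.0546, 0.1116]
tcp_rot: [1.0, -0.018, 0.0, -0.001]
wrist_force: [2.3, 4.1, 4.0]
opening: 0.0088
grip_force: 30.0
```

>>> move_arm([
  [[0, -0.8, 0], 0, 5],
  [[0, -0.8, 0], 0, 5],
  [[0, 0, 0], 0, 5],
])

```text
time: 8.92
position: [0.5425, -0.0556, 0.1118]
tcp_rot: [1.0, -0.018, 0.0, -0.001]
wrist_force: [1.1, 6.4, 5.7]
opening: 0.0087
grip_force: 30.0
```

>>> move_arm([
  [[0, -0.8, 0], 0, 5],
  [[0, -0.8, 0], 0, 5],
  [[0, 0, 0], 0, 5],
])

```text
time: 9.17
position: [0.5425, -0.0568, 0.1119]
tcp_rot: [1.0, -0.018, 0.0, -0.001]
wrist_force: [1.4, 7.4, 7.9]
opening: 0.0088
grip_force: 30.0
```

>>> move_arm([
  [[0, -0.8, 0], 0, 5],
  [[0, 0, 0], 0, 5],
])

```text
time: 9.33
position: [0.5425, -0.0575, 0.1119]
tcp_rot: [1.0, -0.018, 0.0, -0.001]
wrist_force: [1.0, 7.7, 7.2]
opening: 0.0088
grip_force: 30.0
```

>>> move_arm([
  [[0, -0.8, 0], 0, 5],
  [[0, 0, 0], 0, 5],
])

```text
time: 9.5
position: [0.5424, -0.0581, 0.112]
tcp_rot: [1.0, -0.018, 0.0, -0.001]
wrist_force: [0.7, 8.8, 8.2]
opening: 0.0087
grip_force: 30.0
```

>>> move_arm([
  [[0, 0, 0.5], 0, 16],
  [[0, 0.5, 0.5], 0, 16],
  [[0, 0, 2], 0, 16],
  [[0, 0, 2], 0, 16],
  [[0, 0, 0], 0, 16],
])

```text
time: 9.92
position: [0.5418, -0.0609, 0.1165]
tcp_rot: [1.0, -0.019, -0.0, 0.0]
wrist_force: [0.4, -0.1, -0.4]
opening: 0.0161
grip_force: 0.0
```

Run:
```python
from h import *
cs=grab('scene')
o=ctrl.get_obs();P=np.array(o['position']);print(o['time'],P,o['opening'],o['wrist_force'])
a=cv2.resize(cs['pixels'][160:228,250:340],None,fx=8,fy=8,interpolation=cv2.INTER_CUBIC)
a=cv2.convertScaleAbs(a,alpha=1.5,beta=0)
cv2.imwrite('pics/e.png',a)
for n,x,z in[('slot63',63.5,74),('bar on top 65',65,84),('rod',71,117),('lever tip q1.36',-19,164),('post z.165',P[1]*1e3+130-93,P[2]*1e3+49),('body64',P[1]*1e3+130-93,P[2]*1e3+64)]:
    print(n,(proj(cs,np.array([*(O+ex*x/1e3),z/1e3]))-[250,160]+.4)*8)
```

```text
9.9667 [ 0.542  -0.0608  0.1164] 0.015544058342877538 [-0.4014  0.3935  0.2681]
slot63 [436.5286 344.3379]
bar on top 65 [439.6106 324.2981]
rod [452.6046 255.981 ]
lever tip q1.36 [217.1354 219.8631]
post z.165 [204.224  220.0854]
body64 [201.2394 188.164 ]
```

View pics/e.png

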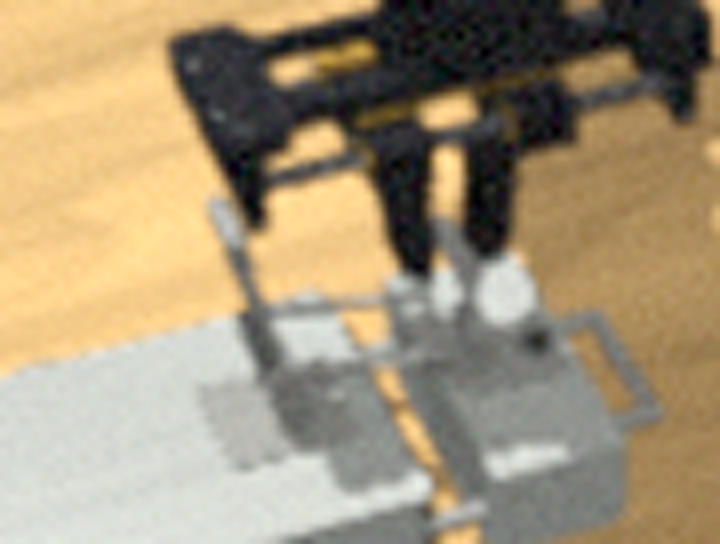

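The picture shows the lever tip at (222,205) just on the -x side of the gripper's outer post (258,220). The rod is between the fingers near (455,240) and the bar around (424..440, 325). I'll regrip higher on the rod and keep dragging back gently.

>>> move_arm([
  [[0, 0, 0], 0, 5],
  [[0, 0, 0], 0, 5],
  [[0, 0, 0], 0, 5],
  [[0, 0, -0.5], 0, 5],
  [[0, 0, 0], 0, 5],
])

```text
time: 10.38
position: [0.5422, -0.0592, 0.1164]
tcp_rot: [1.0, -0.018, -0.0, -0.001]
wrist_force: [-2.5, 4.6, 7.5]
opening: 0.0086
grip_force: 30.0
```

>>> move_arm([
  [[0, 0, -0.6], 0, 5],
  [[0, 0, -0.6], 0, 5],
  [[0, 0, 0], 0, 5],
])

```text
time: 10.63
position: [0.5423, -0.0592, 0.1161]
tcp_rot: [1.0, -0.018, -0.0, -0.0]
wrist_force: [-5.1, 4.4, 16.5]
opening: 0.0088
grip_force: 30.0
```

>>> move_arm([
  [[0, 0, 0.9], 0, 5],
  [[0, -0.8, 0], 0, 5],
  [[0, -0.8, 0], 0, 5],
  [[0, 0, 0], 0, 5],
])

```text
time: 10.97
position: [0.5422, -0.0598, 0.1163]
tcp_rot: [1.0, -0.018, -0.0, -0.001]
wrist_force: [-2.9, 6.7, 8.7]
opening: 0.0089
grip_force: 30.0
```

>>> move_arm([
  [[0, -0.8, 0], 0, 5],
  [[0, -0.8, 0], 0, 5],
  [[0, 0, 0], 0, 5],
])

```text
time: 11.22
position: [0.5422, -0.061, 0.1164]
tcp_rot: [1.0, -0.018, -0.0, -0.001]
wrist_force: [-4.0, 8.6, 10.6]
opening: 0.0089
grip_force: 30.0
```

>>> move_arm([
  [[0, -0.8, 0.5], 0, 5],
  [[0, -0.8, 0], 0, 5],
  [[0, 0, 0], 0, 5],
])

```text
time: 11.47
position: [0.5421, -0.0623, 0.1166]
tcp_rot: [1.0, -0.018, -0.0, -0.001]
wrist_force: [-2.4, 6.9, 7.4]
opening: 0.0086
grip_force: 30.0
```

>>> move_arm([
  [[0, -0.8, 0.1], 0, 5],
  [[0, -0.8, 0.1], 0, 5],
  [[0, 0, 0], 0, 5],
])

```text
time: 11.72
position: [0.5421, -0.0635, 0.1167]
tcp_rot: [1.0, -0.017, -0.0, -0.002]
wrist_force: [-4.2, 9.2, 7.2]
opening: 0.009
grip_force: 30.0
```

>>> move_arm([
  [[0, -0.7, 0.2], 0, 5],
  [[0, -0.7, 0], 0, 5],
  [[0, 0, 0], 0, 5],
])

```text
time: 11.97
position: [0.542, -0.0647, 0.1169]
tcp_rot: [1.0, -0.017, -0.0, -0.002]
wrist_force: [-2.1, 10.2, 7.9]
opening: 0.0091
grip_force: 30.0
```

>>> move_arm([
  [[0, -0.7, 0.1], 0, 5],
  [[0, -0.7, 0], 0, 5],
  [[0, 0, 0], 0, 5],
])

```text
time: 12.22
position: [0.542, -0.0665, 0.117]
tcp_rot: [1.0, -0.018, -0.0, -0.002]
wrist_force: [-2.3, 8.5, 8.0]
opening: 0.009
grip_force: 30.0
```

>>> move_arm([
  [[0, -0.7, 0.1], 0, 5],
  [[0, -0.7, 0], 0, 5],
  [[0, 0, 0], 0, 5],
])

```text
time: 12.47
position: [0.542, -0.0678, 0.1171]
tcp_rot: [1.0, -0.018, -0.0, -0.002]
wrist_force: [-3.1, 9.1, 8.4]
opening: 0.0086
grip_force: 30.0
```

Dragging back from 70 to 58 mm met only flat wall, so that whole stretch is probably the 15 mm near wall and the slot lies beyond. I'll lift 2 mm, go forward again and feel further on.

>>> move_arm([
  [[0, 0, 2], 0, 5],
  [[0, 4, 1], 0, 5],
  [[0.1, 4, 0], 0, 5],
  [[0.2, 4, 0], 0, 5],
  [[0.2, 3, 0], 0, 5],
])

```text
time: 12.88
position: [0.5421, -0.0582, 0.1192]
tcp_rot: [1.0, -0.019, -0.001, 0.001]
wrist_force: [-0.3, -5.0, -2.4]
opening: 0.0091
grip_force: 30.0
```

>>> move_arm([
  [[0, 0, -1], 0, 5],
  [[0, 0, -0.5], 0, 5],
  [[0, 0, 0], 0, 5],
])

```text
time: 13.13
position: [0.5422, -0.057, 0.1179]
tcp_rot: [1.0, -0.019, -0.001, 0.001]
wrist_force: [-1.3, -3.5, -2.3]
opening: 0.009
grip_force: 30.0
```

>>> move_arm([
  [[0, 2, 0], 0, 5],
  [[0, 1.5, 0], 0, 5],
  [[0, 0, -0.7], 0, 5],
  [[0, 0, -0.5], 0, 5],
  [[0, 0, 0], 0, 5],
])

```text
time: 13.55
position: [0.5424, -0.0527, 0.1169]
tcp_rot: [1.0, -0.019, -0.0, 0.0]
wrist_force: [-0.9, -3.7, -0.9]
opening: 0.0088
grip_force: 30.0
```

>>> move_arm([
  [[0, 0, -0.6], 0, 5],
  [[0, 0, -0.4], 0, 5],
  [[0, 0, 0], 0, 5],
])

```text
time: 13.8
position: [0.5424, -0.0524, 0.1159]
tcp_rot: [1.0, -0.019, -0.0, 0.0]
wrist_force: [-2.9, -3.6, 0.6]
opening: 0.0087
grip_force: 30.0
```

>>> move_arm([
  [[0, 0, -0.5], 0, 5],
  [[0, 0.6, 0], 0, 5],
  [[0, 0.6, 0], 0, 5],
  [[0, 0, 0], 0, 5],
])

```text
time: 14.13
position: [0.5425, -0.0513, 0.1155]
tcp_rot: [1.0, -0.019, -0.0, 0.0]
wrist_force: [-1.4, -4.4, 0.5]
opening: 0.0085
grip_force: 30.0
```

>>> move_arm([
  [[0, 0.6, -0.2], 0, 5],
  [[0, 0.6, 0], 0, 5],
  [[0, 0, 0], 0, 5],
])

```text
time: 14.38
position: [0.5425, -0.0505, 0.1152]
tcp_rot: [1.0, -0.019, -0.0, 0.0]
wrist_force: [-2.5, -5.3, 0.2]
opening: 0.0088
grip_force: 30.0
```

>>> move_arm([
  [[0, 0.6, -0.2], 0, 5],
  [[0, 0.6, 0], 0, 5],
  [[0, 0, 0], 0, 5],
])

```text
time: 14.63
position: [0.5425, -0.0503, 0.1151]
tcp_rot: [1.0, -0.019, -0.0, 0.001]
wrist_force: [-2.4, -6.8, 0.8]
opening: 0.0088
grip_force: 30.0
```

>>> move_arm([
  [[0, 0, -0.6], 0, 5],
  [[0, 0, -0.6], 0, 5],
  [[0, 0, 0], 0, 5],
])

```text
time: 14.88
position: [0.5426, -0.0502, 0.1142]
tcp_rot: [1.0, -0.019, -0.0, 0.001]
wrist_force: [-4.8, -7.1, 3.2]
opening: 0.009
grip_force: 30.0
```

>>> move_arm([
  [[0, 0, -0.6], 0, 5],
  [[0, 0, -0.6], 0, 5],
  [[0, 0, 0], 0, 5],
])

```text
time: 15.13
position: [0.5426, -0.0499, 0.1129]
tcp_rot: [1.0, -0.019, -0.0, 0.001]
wrist_force: [-2.8, -5.8, 3.0]
opening: 0.0088
grip_force: 30.0
```

The rod is now sinking with little force, so the bar is entering the slot. I'll follow it down.

>>> move_arm([
  [[0, 0.4, -0.8], 0, 5],
  [[0, 0.4, -0.8], 0, 5],
  [[0, 0, 0], 0, 5],
])

```text
time: 15.38
position: [0.5426, -0.0491, 0.1112]
tcp_rot: [1.0, -0.019, -0.0, 0.001]
wrist_force: [-3.1, -6.5, 0.8]
opening: 0.0089
grip_force: 30.0
```

>>> move_arm([
  [[0, 0.4, -0.8], 0, 5],
  [[0, 0.4, -0.8], 0, 5],
  [[0, 0, 0], 0, 5],
])

```text
time: 15.63
position: [0.5426, -0.0483, 0.1096]
tcp_rot: [1.0, -0.019, -0.0, 0.001]
wrist_force: [-2.8, -6.1, 2.0]
opening: 0.0086
grip_force: 30.0
```

>>> move_arm([
  [[0, 0.4, -0.8], 0, 5],
  [[0, 0.4, -0.8], 0, 5],
  [[0, 0, 0], 0, 5],
])

```text
time: 15.88
position: [0.5427, -0.0476, 0.108]
tcp_rot: [1.0, -0.019, 0.0, 0.001]
wrist_force: [-1.8, -5.8, 1.5]
opening: 0.0093
grip_force: 30.0
```

>>> move_arm([
  [[0, 0.4, -0.8], 0, 5],
  [[0, 0.4, -0.8], 0, 5],
  [[0, 0, 0], 0, 5],
])

```text
time: 16.13
position: [0.5427, -0.0469, 0.1065]
tcp_rot: [1.0, -0.019, 0.0, 0.001]
wrist_force: [-3.3, -7.0, 3.0]
opening: 0.009
grip_force: 30.0
```

>>> move_arm([
  [[0, 0.3, -0.8], 0, 5],
  [[0, 0.3, -0.6], 0, 5],
  [[0, 0, 0], 0, 5],
])

```text
time: 16.38
position: [0.5428, -0.0464, 0.1054]
tcp_rot: [1.0, -0.019, 0.0, 0.001]
wrist_force: [-4.3, -6.5, 4.9]
opening: 0.0093
grip_force: 30.0
```

>>> move_arm([
  [[0, 0.3, -0.7], 0, 5],
  [[0, 0, 0], 0, 5],
])

```text
time: 16.55
position: [0.5428, -0.0463, 0.1051]
tcp_rot: [1.0, -0.019, 0.0, 0.001]
wrist_force: [-5.1, -8.4, 10.5]
opening: 0.0088
grip_force: 30.0
```

>>> move_arm([
  [[0, -0.5, 0.6], 0, 5],
  [[0, 0, 0], 0, 20],
  [[0, 0, 0], 0, 20],
  [[0, 0, 0], 0, 20],
  [[0, 0, 0], 0, 20],
])

```text
time: 16.97
position: [0.5433, -0.044, 0.1049]
tcp_rot: [1.0, -0.018, 0.0, -0.001]
wrist_force: [-0.6, 0.6, -0.7]
opening: 0.0202
grip_force: 0.0
```

>>> move_arm([
  [[0, 0, 8], 0, 20],
  [[0, 0, 15], 0, 20],
  [[0, 0, 25], 0, 26],
  [[0, 0, 35], 0, 26],
  [[0, 0, 20], 0, 26],
])

```text
time: 17.38
position: [0.5439, -0.0447, 0.2113]
tcp_rot: [1.0, -0.018, 0.002, -0.0]
wrist_force: [0.7, 0.7, -0.2]
opening: 0.0257
grip_force: 0.0
```

Run:
```python
from h import *
cs,ct=grab('scene'),grab('top')
o=ctrl.get_obs();P=np.array(o['position']);print(o['time'],P,o['opening'],o['wrist_force'])
a=cv2.resize(cs['pixels'][160:228,250:340],None,fx=8,fy=8,interpolation=cv2.INTER_CUBIC)
cv2.imwrite('pics/f.png',cv2.convertScaleAbs(a,alpha=1.5,beta=0))
for b in[(71.5,74),(71.5,84)]:
    v=ik_bar(b);r=fk(*v)[1];pts=[b,r,(-92*np.cos(v[0]),74+92*np.sin(v[0]))]
    print(v,[(proj(cs,np.array([*(O+ex*x/1e3),z/1e3]))-[250,160]+.4)*8 for x,z in pts])
```

```text
17.4833 [ 0.5455 -0.0449  0.2122] 0.026085317415824674 [-0.0613  0.6535  1.4342]
[ 1.7547 -0.3537] [array([455.8404, 339.0663]), array([484.8053, 265.7417]), array([311.0618, 194.8207])]
[ 1.642  -0.2141] [array([455.3834, 320.0203]), array([472.6089, 246.323 ]), array([284.0549, 198.9173])]
```

View pics/f.png

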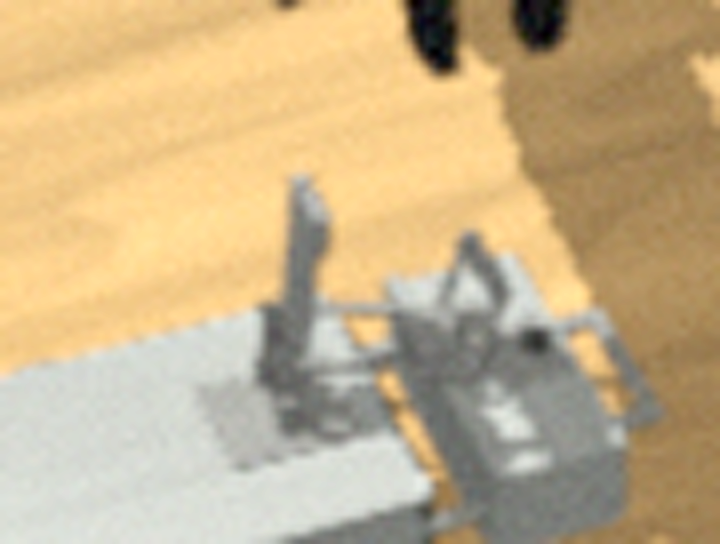

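The picture shows the grip rod at (484,267) and the lever tip at (308,195). Both match the prediction for a seated bar (484.8,265.7 and 311,195), so the loop is hooked with the lever upright. Next I'll work out the lever press.

>>> move_arm([
  [[-1, -10, 0], 0, 0],
  [[-1, -13, 0], 0, 0],
  [[-1, -14, 0], 0, 0],
  [[-1, 0, -15], 0, 0],
  [[0, 0, -15], 0, 0],
])

```text
time: 17.9
position: [0.538, -0.0842, 0.1768]
tcp_rot: [1.0, -0.02, -0.0, 0.0]
wrist_force: [0.9, 0.6, -0.8]
opening: 0.0005
grip_force: 0.0
```

>>> move_arm([
  [[0, 0, -15], 0, 0],
  [[0, 0, -15], 0, 0],
  [[0, 0, -7], 0, 0],
  [[0, 0, 0], 0, 0],
  [[0, 0, 0], 0, 0],
])

```text
time: 18.32
position: [0.5381, -0.0825, 0.1403]
tcp_rot: [1.0, -0.019, -0.001, -0.0]
wrist_force: [-0.7, -0.5, 0.6]
opening: -0.0001
grip_force: 0.0
```

Run:
```python
from h import *
o=ctrl.get_obs();P=np.array(o['position']);print(o['time'],P,o['opening'],o['wrist_force'])
prev=np.array([(P[:2]-O)@ex*1e3,P[2]*1e3]);print(prev)
for q in [1.6,1.5,1.4,1.3,1.2,1.1,1,.9,.8,.7,.6,.5,.4,.3,.25,.2,.15,.1,.05,0]:
    c=80*np.array([-np.cos(q),np.sin(q)])+7*np.array([np.sin(q),np.cos(q)])+[17,74]
    print(q,c.round(1),(c-prev).round(1));prev=c
```

```text
18.3167 [ 0.5381 -0.0825  0.1403] -0.00013937053064740394 [-0.7263 -0.4543  0.6183]
[ 47.4512 140.2815]
1.6 [ 26.3 153.8] [-21.1  13.5]
1.5 [ 18.3 154.3] [-8.   0.5]
1.4 [ 10.3 154. ] [-8.  -0.3]
1.3 [  2.3 153. ] [-8.  -1.1]
1.2 [ -5.5 151.1] [-7.8 -1.9]
1.1 [-13.  148.5] [-7.6 -2.6]
1 [-20.3 145.1] [-7.3 -3.4]
0.9 [-27.2 141. ] [-6.9 -4.1]
0.8 [-33.7 136.3] [-6.5 -4.8]
0.7 [-39.7 130.9] [-6.  -5.4]
0.6 [-45.1 124.9] [-5.4 -5.9]
0.5 [-49.9 118.5] [-4.8 -6.5]
0.4 [-54.  111.6] [-4.1 -6.9]
0.3 [-57.4 104.3] [-3.4 -7.3]
0.25 [-58.8 100.6] [-1.4 -3.8]
0.2 [-60.   96.8] [-1.2 -3.8]
0.15 [-61.1  92.9] [-1.  -3.9]
0.1 [-61.9  89. ] [-0.8 -3.9]
0.05 [-62.6  85. ] [-0.6 -4. ]
0 [-63.  81.] [-0.4 -4. ]
```

>>> move_arm([
  [[0.5, -7, 4], 0, 0],
  [[0, -7, 4], 0, 0],
  [[-0.2, -7, 4], 0, 0],
  [[-0.3, -8, 1], 0, 0],
  [[-0.3, -8, 0], 0, 0],
])

```text
time: 18.73
position: [0.5391, -0.1197, 0.1549]
tcp_rot: [1.0, -0.019, 0.001, -0.0]
wrist_force: [-0.2, 3.4, 3.3]
opening: 0.0004
grip_force: 1.9
```

>>> move_arm([
  [[-0.3, -8, -1], 0, 0],
  [[-0.3, -7.8, -2], 0, 0],
  [[-0.3, -7.6, -2.6], 0, 0],
  [[-0.2, -7.3, -3.4], 0, 0],
  [[0, 0, 0], 0, 0],
])

```text
time: 19.15
position: [0.5375, -0.1523, 0.1446]
tcp_rot: [1.0, -0.02, 0.0, 0.001]
wrist_force: [0.5, 1.3, 1.6]
opening: 0.0005
grip_force: 0.6
```

>>> move_arm([
  [[-0.2, -6.9, -4.1], 0, 0],
  [[-0.2, -6.5, -4.8], 0, 0],
  [[-0.2, -6, -5.4], 0, 0],
  [[-0.2, -5.4, -5.9], 0, 0],
  [[0, 0, 0], 0, 0],
])

```text
time: 19.57
position: [0.536, -0.1766, 0.1238]
tcp_rot: [1.0, -0.019, -0.0, 0.001]
wrist_force: [1.1, -0.0, 0.1]
opening: 0.0006
grip_force: 0.2
```

>>> move_arm([
  [[-0.2, -4.8, -6.5], 0, 0],
  [[-0.1, -4.1, -6.9], 0, 0],
  [[0, 0, 0], 0, 0],
])

```text
time: 19.82
position: [0.5353, -0.1846, 0.1101]
tcp_rot: [1.0, -0.019, -0.001, 0.0]
wrist_force: [1.3, 0.6, 0.4]
opening: 0.0008
grip_force: 0.0
```

>>> move_arm([
  [[-0.1, -3.4, -7.3], 0, 0],
  [[0, -1.4, -3.8], 0, 0],
  [[0, 0, 0], 0, 0],
])

```text
time: 20.07
position: [0.5355, -0.1885, 0.0991]
tcp_rot: [1.0, -0.019, -0.001, -0.0]
wrist_force: [-0.4, 0.4, -0.2]
opening: 0.0006
grip_force: 0.0
```

Run:
```python
from h import *
cs,ct=grab('scene','s_now.png'),grab('top','t_now.png')
ref=cv2.imread('pics/scene0.png');n=cs['pixels']
o=ctrl.get_obs();print(o['time'],o['position'],o['wrist_force'])
# cover handle / keeper-screw templates from first picture
for nm,(r0,r1,c0,c1) in dict(handle=(196,217,320,336),corner=(205,232,305,330)).items():
    t=ref[r0:r1,c0:c1];res=cv2.matchTemplate(n[r0-12:r1+12,c0-16:c1+16],t,cv2.TM_CCOEFF_NORMED)
    _,m,_,l=cv2.minMaxLoc(res);print(nm,m,'shift px',l[0]-16,l[1]-12)
a=np.array([*(O+ex*.08),.03]);b=np.array([*(O+ex*.06),.03]);print('20mm in = px',proj(cs,b)-proj(cs,a))
def xz(x,z,y=0): return proj(cs,np.array([*(O+ex*x/1e3),z/1e3]))
for q in(.1,.3,.5,.7,.9,1.2,1.5): print(q,xz(-92*np.cos(q),74+92*np.sin(q)),xz(-60*np.cos(q),74+60*np.sin(q)))
g=cv2.cvtColor(n,cv2.COLOR_BGR2GRAY)
for r in range(176,224,2): print(r,' '.join('%3d'%v for v in g[r,240:312:2]))
```

```text
20.1667 [ 0.5356 -0.188   0.0996] [-0.6051  0.1181 -0.12  ]
handle 0.9029759168624878 shift px -5 2
corner 0.6734269261360168 shift px -4 2
20mm in = px [-5.8854  1.6508]
0.1 [255.3124 213.6952] [265.7072 211.6652]
0.3 [255.8736 209.0034] [266.1325 208.6308]
0.5 [257.6451 204.1846] [267.3239 205.5342]
0.7 [260.5763 199.4535] [269.2418 202.5083]
0.9 [264.5546 195.0291] [271.8113 199.6864]
1.2 [272.0968 189.4199] [276.6432 196.1081]
1.5 [280.8236 185.5608] [282.2188 193.6268]
176 142 143 145 139 131 119  85  40  17  18  11  13  20  18  18  20  17  29   4  47  69  51  22  30  27  21  32  21  41  93  94  93  93  92  97  93
178 127 116  78  44  34  20  18  16  20  10  13  21  22  16  18   8  20  25  15  26  24  22  23  15  16  17  28  28  25  95  92  92  96  93  99  98
180  22  15  21  26  26  40  62  22  17   4  20  18   3  20  17  19  10  17  12  15  25  25  25  44  19  19  24  11  21 101  94  99  97  97  97  96
182  47  85  63  78  85  89  62  33  18  22  21  16  21  18  17  24  20  18  19  38  66 102 143 146  95  19  20  16  27  99  98  96  98  93  96  94
184 111 131  85  63  58  47  
[... 2230 characters left out ...]
 132 116  97  94  94  94  93  92  92  89  79  77  81  81  78  80  80  84  86  96  94  69  75  92  99  98  94
216 144 148 140 132 102 101  98 100  95  93  92  94  93  94  96  93  98  99  91  81  82  82  80  84  85  91  95  95  97  97  90  52  93  96  97  96
218 144 143 110  93  98  94  96  96 107 127 107  95  96  95  97  93  94  97  97  92  85  95 100  95  97  95  95  96  97  95  98  73  79  93  96  97
220 145 146 134  97  95  96  98  95 126 148 137  96  98 100  96  96  95  97  99  98  98  97  95  98  96  95  96  93  96  95  96 106  68  92  95  95
222 147 147 146 113  97  98  98  96  99 142 144 114 128 125  95  97 100  96  95  96  96  96  98  98  97  95 100  95  98  98  96  95  64  72  72  84
```

The cover has moved in by about 5 px (17–18 mm), and the lever patch at (256–262, 206–212) shows it lying nearly down, ahead of the fingers. I'll press it gently to its stop.

>>> move_arm([
  [[0, -1, -4], 0, 0],
  [[0, -1, -4], 0, 0],
  [[0, -0.8, -3], 0, 0],
  [[0, 0, 0], 0, 0],
])

```text
time: 20.5
position: [0.5358, -0.191, 0.0884]
tcp_rot: [1.0, -0.018, -0.0, -0.0]
wrist_force: [-0.7, -0.3, -0.3]
opening: 0.0007
grip_force: 0.0
```

>>> move_arm([
  [[0, -0.5, -2], 0, 0],
  [[0, 0, -1.5], 0, 0],
  [[0, 0, 0], 0, 0],
])

```text
time: 20.75
position: [0.5359, -0.1918, 0.0853]
tcp_rot: [1.0, -0.019, -0.0, 0.0]
wrist_force: [-0.4, 0.4, 0.1]
opening: 0.0008
grip_force: 0.0
```

>>> move_arm([
  [[0, 0, -1.5], 0, 0],
  [[0, 0, 0], 0, 0],
])

```text
time: 20.92
position: [0.536, -0.1918, 0.084]
tcp_rot: [1.0, -0.019, -0.0, 0.0]
wrist_force: [-0.3, -0.1, 0.2]
opening: 0.0006
grip_force: 0.1
```

>>> move_arm([
  [[0, 0, -1], 0, 0],
  [[0, 0, -1], 0, 0],
  [[0, 0, 0], 0, 0],
])

```text
time: 21.17
position: [0.536, -0.1916, 0.0819]
tcp_rot: [1.0, -0.018, -0.0, -0.0]
wrist_force: [0.7, 0.0, -0.1]
opening: 0.0004
grip_force: 0.0
```

>>> move_arm([
  [[0, 0, -1], 0, 0],
  [[0, 0, -0.5], 0, 0],
  [[0, 0, 0], 0, 0],
])

```text
time: 21.42
position: [0.5362, -0.1916, 0.0807]
tcp_rot: [1.0, -0.018, 0.0, -0.0]
wrist_force: [-1.1, 0.8, 2.0]
opening: 0.0003
grip_force: 0.9
```

>>> move_arm([
  [[0, 0, -0.7], 0, 0],
  [[0, 0, 0], 0, 0],
])

```text
time: 21.58
position: [0.5363, -0.1917, 0.0804]
tcp_rot: [1.0, -0.019, 0.0, 0.0]
wrist_force: [-1.9, 0.6, 6.9]
opening: 0.0006
grip_force: 2.6
```

>>> move_arm([
  [[0, 0, -0.7], 0, 0],
  [[0, 0, 0], 0, 0],
])

```text
time: 21.75
position: [0.5363, -0.1918, 0.0802]
tcp_rot: [1.0, -0.019, 0.0, 0.0]
wrist_force: [-2.9, 1.4, 10.9]
opening: 0.0009
grip_force: 4.3
```

The lever is hard against its stop at its home height. I'll withdraw and check the cover and rod numerically.

>>> move_arm([
  [[0, 0, 3], 0, 0],
  [[0, 0, 15], 0, 0],
  [[0, 0, 35], 0, 0],
  [[0, 0, 40], 0, 0],
  [[-30, -25, 10], 0, 0],
])

```text
time: 22.17
position: [0.5143, -0.2119, 0.1878]
tcp_rot: [1.0, -0.014, 0.006, -0.0]
wrist_force: [1.5, 0.0, 0.8]
opening: 0.0007
grip_force: 0.0
```

>>> move_arm([
  [[-30, -25, 5], 0, 0],
  [[-30, -25, 0], 0, 0],
  [[-30, -25, 0], 0, 0],
  [[-30, -25, 0], 0, 0],
  [[0, 0, 0], 0, 0],
])

```text
time: 22.58
position: [0.3789, -0.3223, 0.1871]
tcp_rot: [1.0, -0.024, -0.002, 0.001]
wrist_force: [-0.8, -0.4, -0.7]
opening: 0.0005
grip_force: 0.0
```

Run:
```python
from h import *
cs,ct=grab('scene','s_end.png'),grab('top','t_end.png')
o=ctrl.get_obs();print(o['time'],o['position'],o['wrist_force'])
for c,rf,boxes in((cs,'scene0',dict(handle=(196,217,320,336),corner=(205,232,305,330))),(ct,'top0',dict(handle=(192,224,298,306),screw=(200,216,309,318),caseh=(195,226,407,418)))):
    ref=cv2.imread(f'pics/{rf}.png');n=c['pixels']
    for nm,(r0,r1,c0,c1) in boxes.items():
        res=cv2.matchTemplate(n[r0-12:r1+12,c0-16:c1+16],ref[r0:r1,c0:c1],cv2.TM_CCOEFF_NORMED)
        _,m,_,l=cv2.minMaxLoc(res);print(rf,nm,round(m,2),'shift px',l[0]-16,l[1]-12)
p=lambda c,x,z:proj(c,np.array([*(O+ex*x/1e3),z/1e3]))
print('tip scene',p(cs,-92,77),p(cs,-92,82),'rod if seated',fk(0,ik_bar((49,74),(0,0))[1])[1],p(cs,49,110),p(ct,49,110),'tip top',p(ct,-92,80))
g=cv2.cvtColor(ct['pixels'],cv2.COLOR_BGR2GRAY)
for r in range(201,218): print(r,' '.join('%3d'%v for v in g[r,318:388:2]))
```

```text
22.6833 [ 0.3849 -0.3178  0.1873] [-0.1941  0.3902 -0.0192]
scene0 handle 0.94 shift px -5 1
scene0 corner 0.8 shift px -5 2
top0 handle 0.91 shift px 6 0
top0 screw 0.98 shift px 6 0
top0 caseh 1.0 shift px 0 0
tip scene [255.38   215.2164] [255.2043 214.0203] rod if seated [ 49.2544 106.3719] [299.4215 195.1407] [333.4313 207.637 ] tip top [381.8162 209.8988]
201 203 201 206 206 203 194 167 147 140 107 177 182 183 187 185 188 188 183 182 188 185 197 203 203 201 201 203 204 204 202 205 203 205 204 206
202 191 192 196 196 193 169 133 118 130 123 145 147 157 163 158 164 168 159 152 160 154 182 200 198 198 198 199 200 201 202 202 204 202 202 203
203 170 178 175 176 171 143 116 110 135 134 163 170 163 157 151 157 172 165 151 151 138 167 197 196 195 197 198 198 197 198 196 199 199 202 199
204 168 176 173 172 153 137 135 108 140 139 188 197 175 155 147 138 168 160 151 152 119 150 192 199 196 194 197 196 180 176 177 183 194 197 198
205 173 175 176 177 151 149 155 108 141 145 179 203 184 168 167 114 142 146 171 174 147 153 179 191 189 188 182 179 144 139 148 160 180 199 200
206 169 155 168 
[... 1011 characters left out ...]
 178 166 134 107 140 131 170 193 188 174 165 126 153 154 180 181 161 164 175 176 176 172 173 174 164 154 177 171 179 201 199
214 184 186 197 196 193 185 154 108 120 128 167 174 166 168 154 142 150 137 158 156 115 151 181 180 173 169 172 174 160 150 168 165 181 200 200
215 197 200 206 204 202 193 180 126 117 126 162 165 157 152 147 138 126 129 137 142 126 173 198 197 196 194 196 195 190 168 168 171 188 200 200
216 204 204 210 208 204 202 204 162 130  98 169 175 172 150 142 143 146 160 158 164 160 194 202 201 200 200 200 201 201 195 195 196 198 200 201
217 203 204 210 207 203 205 209 175 139  92 198 200 197 176 168 172 182 190 187 185 165 198 202 200 200 199 198 201 201 201 201 201 201 201 200
```

The cover has been pulled in about 17 mm (6 px in the top view), leaving a gap of about 5 mm. The lever lies flat with its tip at column 382, as predicted for home.

```bash
python3 -c "
from cell import ctrl
print(ctrl.job_done())"
```

```text
the job is handed in; nothing more can be done
None
```

I handed the job in at about 23 s of the 64 s allowed. The loop's bar is seated in the keeper, the lever is hard on its stop, and the cover measures about 17 mm further in, leaving a gap of about 5 mm. The judge returned no verdict.

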